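# Change over the bottles at the twin capping stand

## Robot

A 7-joint arm with a two-finger parallel gripper is mounted at the origin on the work surface. World frame = base frame: x ahead of the robot, y to its left, z up, the work surface at z = 0. Lengths are in m, angles in rad, forces in N, time in s.
With the tool pointing down it reaches from about 0.425 to 1.025 m from the base axis. Payload 9.4 kg.
Tool frame: the origin (TCP) lies between the finger pads; the fingertips stand 14 mm ahead of it and the grasp point (between the pads) lies 5 mm behind it (r.finger_overhang is the distance from the TCP to the fingertips, in m); y points along the fingers, x is the direction in which the jaws open and shut, and the axes are right-handed (so a half turn about y gives the same grasp; the last joint's range is limited). The gripper opens to 85 mm and grips with 20 to 120 N. Pads are 22 mm wide; open, the fingers measure 114 mm over their backs; the gripper's body (76 mm by 85 mm) begins 54 mm behind the grasp point. The pads swing forward as they close: fully open they stand 13 mm farther back than shut.
Start: joints at [1.116, 0.599, -0.003, 1.599, 0.002, 0.943, -0.08], TCP at [0.267, -0.674, 0.245] pointing down, gripper open.
Joint ranges: [-2.57, 2.57], [-0.35, 1.97], [-1.29, 1.29], [0.11, 2.56], [-1.05, 4.19], [0.11, 1.86], [-2.63, 2.63]. Speed limits (rad/s): [2.22, 2.22, 3.01, 3.01, 3.14, 3.14, 3.14].

## Interface

Orientations are given as [roll, pitch, yaw] about the fixed x, y, z axes, in that order (R = Rz(yaw) Ry(pitch) Rx(roll)).
In Python, from plant import r gives the robot as it stands.
- The arm moves only by the shell command python3 -m jog 'ROWS' [OPENING] [FORCE]. ROWS is JSON, a list of rows, each an object with "linear": the shift along the tool's x, y, z in cm, a list of three; "yaw": the turn about the tool's y in rad. A call has 1 to 5 rows; each row is the pose to reach, as a shift and turn from the pose measured when the call began, along the tool's axes at that moment; what a row does not reach only later rows make up. A row lasts 1/10 s, in which the tool goes at most 50 mm and 8.59 degrees, less where a joint would pass 70% of its speed; a pose out of reach is approached as far as the arm can. A call with a gripper value outside its range is refused whole. OPENING is the finger opening in cm, from 0 to 8.54, set as the call begins (- or left out, the last holds). The fingers move at their own pace and stop on an object; FORCE is the grip in N (left out, the last holds). Time passes only in rows, so rows that repeat a pose let the fingers close. It gives the time, the measured TCP pose, the force and the opening at its end, in the units of the state.
- r.observe(): the state, without advancing time (a new reading comes with each control period).
- r.get_image(name): name is "side" or "top"; returns the picture (480x640x3 uint8, red, green, blue); there is no depth.
- r.camera_params(name): a dict with "mtx" (3x3 intrinsics, pixels), "k1" (the pictures are not rectified: a ray, as slopes to the right and down, at radius r is drawn at 1 + k1 r^2 times it, then the intrinsics apply), "rvec" (rotation vector, rad) and "tvec" (3), from world to camera coordinates, as OpenCV has them. Camera axes: x right, y down, z forward; pixel columns grow to the right and rows downward; lengths in m; the calibration is good to about 2 mm. A picture is of the moment at which its call begins. camera_params takes no time and is no camera call.
- r.sign_off(): hands the job in, once; it reports no verdict.
The state is a dict: "time_s": time; "q": joint angles; "joint_velocities": joint speeds; "tau": joint torques, N m; "ee_pos": TCP position; "ee_rot": TCP orientation; "force": force on the tool from outside, world axes, zero at the start; "torque": the same for the moment, N m; "gripper_width": finger opening in m.
Only numpy, scipy, OpenCV 4.12 (cv2) and the standard library are available. Lean on these libraries where they do the work, as an engineer would, in place of code of your own. Each camera call takes 0.05 s, during which the arm holds its last target. There are 200 camera calls.

## Task

At the bench capping stand, hook the fingertips behind the front lip of the tray that carries the tall long-necked bottle and draw that tray right out to its stop, and push the tray with the short bottle fully home under its capping head. Move the trays with the fingertips only: do not grip their lips, do not touch the two bottles, which must stay standing on their trays, and leave everything else on the table where it is.

Things in the scene. Friction and masses are not known exactly. Their poses are not given: they have to be found in the camera images.
- stand: fixed capping stand: base 230 x 270 x 18 mm, two trays side by side on rails; 24 mm round column at x +40 mm, y 0, 318 mm tall, with cross arms to two capping heads over x +40, y +-75 mm, undersides at z 255 mm. Origin on the table on its middle line, z up; trays draw out along its -x, roughly to the robot (stand yawed up to 0.3 rad); +y is the left lane seen from the robot
- tray_left (a joint): steel tray in the lane at stand y +75 mm, sliding along the stand's x: 0 = fully home, grows as it is drawn out along stand -x, 0.12 m = outer stop; starts at 0.02 to 0.045. About 1.2 N friction, light damping, no spring, stays where left. Floor top 26 mm above the table, 94 mm wide, side walls 8 mm high
- lip_left (a point): middle of the top edge, 65 mm above the table, of the upright steel lip across that tray's front end: 12 mm thick (x, 6 mm either side of this point), 96 mm wide (y), 43 mm tall; axes as the stand's; at stand x = -115 mm minus joint value. Hook behind its rear (+x) face: an empty pocket 92 mm long lies there, floor 26 mm above the table, then an 8 mm brim and the bottle's place
- pad_left (a point): middle of that tray's bottle place (106 x 86 mm inside the 8 mm brim), on the tray floor; rides with the tray, 155 mm behind the lip's middle.
- tray_right (a joint): steel tray in the lane at stand y -75 mm, sliding along the stand's x: 0 = fully home, grows as it is drawn out along stand -x, 0.12 m = outer stop; starts at 0.02 to 0.045. About 1.2 N friction, light damping, no spring, stays where left. Floor top 26 mm above the table, 94 mm wide, side walls 8 mm high
- lip_right (a point): middle of the top edge, 65 mm above the table, of the upright steel lip across that tray's front end: 12 mm thick (x, 6 mm either side of this point), 96 mm wide (y), 43 mm tall; axes as the stand's; at stand x = -115 mm minus joint value. Hook behind its rear (+x) face: an empty pocket 92 mm long lies there, floor 26 mm above the table, then an 8 mm brim and the bottle's place
- pad_right (a point): middle of that tray's bottle place (106 x 86 mm inside the 8 mm brim), on the tray floor; rides with the tray, 155 mm behind the lip's middle.
- longneck: loose amber glass bottle with a cap, the tall one: 60 mm dia, 210 mm tall, long neck; about 0.5 kg; stands on one of the trays, whichever; origin: centre of its underside, z up
- stubby: loose amber glass bottle with a cap, the short one: 64 mm dia, 140 mm tall; about 0.4 kg; stands on the other tray; origin: centre of its underside, z up
- spare_a: loose capped bottle, 60 mm dia, 210 mm tall, standing beside the stand on its +y side; origin: centre of its underside; to be left alone
- spare_b: another such bottle beside it; origin: centre of its underside; to be left alone
- tablet_jar: loose small jar, 30 mm dia, 50 mm tall, standing on the table in front of the stand, between the paths of the two trays; origin: centre of its underside; to be left alone
- cap_cup: loose steel cup, 80 mm dia, 60 mm tall, on the -y side of the stand; origin: centre of its underside; to be left alone
- spanner: loose spanner lying flat on the -y side of the stand, nearer the robot; origin on its underside; to be left alone
- brush: loose brush lying flat on the +y side of the stand, nearer the robot; origin on its underside; to be left alone
- weight: loose brass weight, 50 mm dia, 40 mm tall, on the -y side of the stand; origin: centre of its underside; to be left alone

How it is judged:
By the outcome, as a careful person would: the job done as asked, in the order asked, and still so for the second after the job is handed in, with the robot touching nothing.
It also fails if it takes over 42 s, if anything falls off the work surface, if the arm or the gripper's body presses on something with over 40 N, if the wrist force passes 120 N, or if a joint passes its speed limit or range.

## Working session

There is one attempt and no reset: what is moved stays moved. The work goes in short steps, Python scripts to look and compute and a shell command to move; the robot and the scene stay as the last step left them, time stands still between calls to the robot, and variables do not carry over. Pictures are saved under pics/ and viewed, about 8 in all and at most 12, crops included, and the job is handed in when it is done.

```bash
mkdir -p pics
python3 - <<'E'
from plant import r
import cv2
for n in("top","side"):
    cv2.imwrite(f"pics/{n}0.png",r.get_image(n)[:,:,::-1]); p=r.camera_params(n); print(n,p)
o=r.observe();print(o["time_s"],o["ee_pos"],o["ee_rot"],o["force"],r.finger_overhang)
E
```

```text
top {'mtx': array([[621.34821241,   0.        , 324.31706406],
       [  0.        , 621.34821241, 243.44873038],
       [  0.        ,   0.        ,   1.        ]]), 'k1': -0.023499310512467488, 'rvec': array([ 2.15673701, -2.10867459,  0.1375924 ]), 'tvec': array([0.03711048, 0.59307175, 1.24364046])}
side {'mtx': array([[599.02617388,   0.        , 321.66357806],
       [  0.        , 599.02617388, 241.83140954],
       [  0.        ,   0.        ,   1.        ]]), 'k1': -0.0571966570320923, 'rvec': array([ 0.48596185, -2.51822639,  1.42106615]), 'tvec': array([0.56743904, 0.1614075 , 1.03759713])}
0.1 [ 0.26732408 -0.67351702  0.24451421] [-1.57090443e+00  1.33069139e-03 -1.19288396e+00] [-0.00409819  0.26039675  0.21635747] 0.014
```

View pics/top0.png

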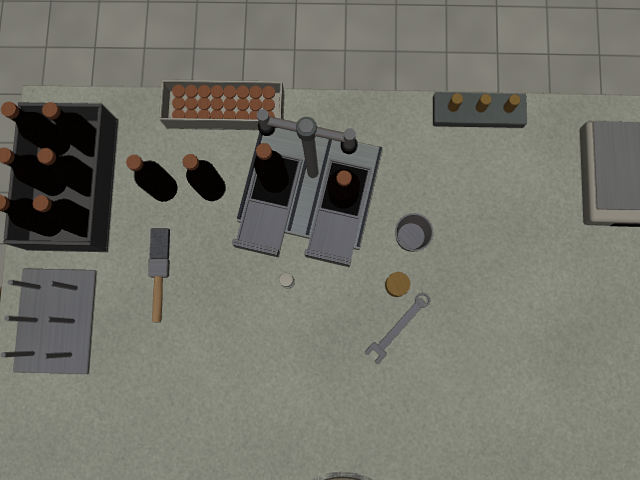

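View pics/side0.png

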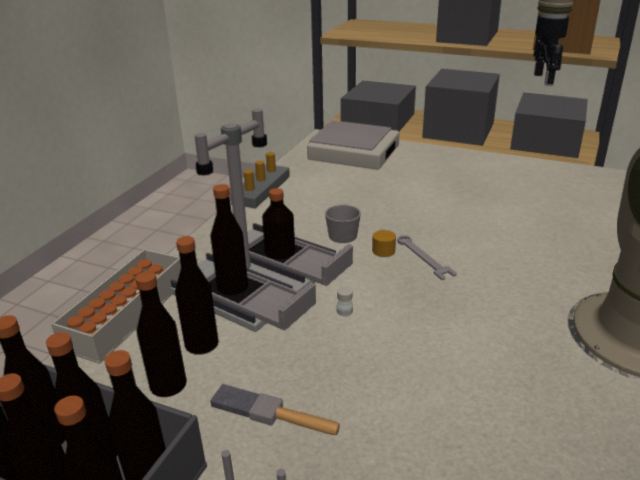

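The top view shows the longneck (cap at 264,151) in the left lane and the stubby (cap at 344,178) in the right. The lips are near (256,249) and (328,260), and the jar is at (286,281). I'll zoom in on the lips.

```bash
cat > h.py <<'E'
import numpy as np, cv2
from plant import r
def ray(n,uv):
    p=r.camera_params(n);R=cv2.Rodrigues(p["rvec"])[0];k=p["k1"]
    d=cv2.undistortPoints(np.array([[uv]],float),p["mtx"],np.array([k,0,0,0]))[0,0]
    return -R.T@p["tvec"], R.T@np.array([d[0],d[1],1])
def onz(n,uv,z):
    c,d=ray(n,uv);return c+d*(z-c[2])/d[2]
def pix(n,P):
    p=r.camera_params(n);return cv2.projectPoints(np.array([P],float),p["rvec"],p["tvec"],p["mtx"],np.array([p["k1"],0,0,0]))[0].ravel()
E
python3 - <<'E'
import cv2,numpy as np
a=cv2.imread("pics/top0.png")[130:280,225:390]; b=cv2.imread("pics/side0.png")[215:335,195:360]
a=cv2.resize(a,None,fx=4,fy=4,interpolation=cv2.INTER_CUBIC);b=cv2.resize(b,None,fx=4,fy=4,interpolation=cv2.INTER_CUBIC)
a=cv2.convertScaleAbs(a,alpha=1.5);b=cv2.convertScaleAbs(b,alpha=1.5)
cv2.imwrite("pics/ac.png",a);cv2.imwrite("pics/bc.png",b)
E
```

```text
(no output)
```

View pics/ac.png

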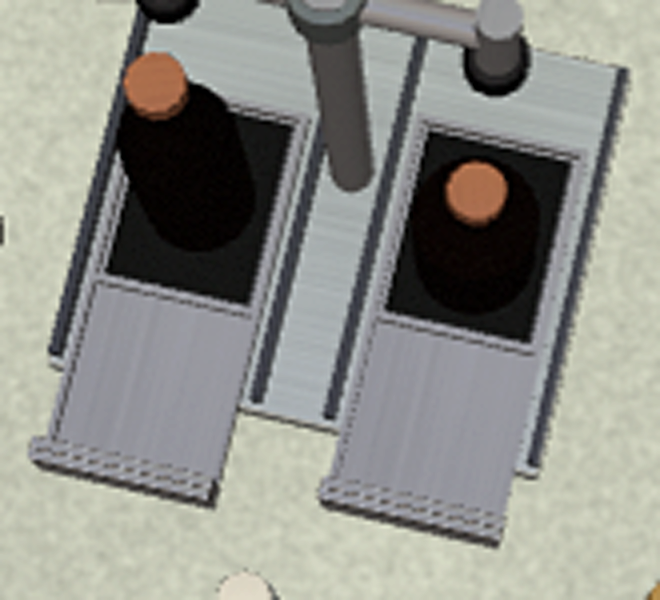

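View pics/bc.png

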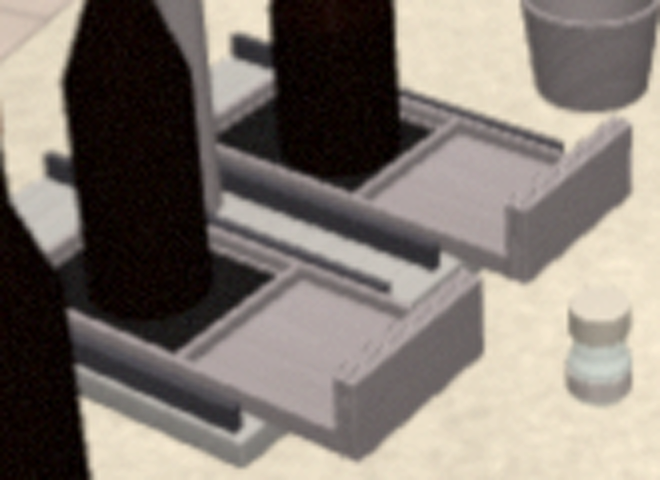

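Run:
```python
from h import *
t=lambda x,y,z:onz("top",(225+(x+.5)/4-.5,130+(y+.5)/4-.5),z)
s=lambda x,y,z:onz("side",(195+(x+.5)/4-.5,215+(y+.5)/4-.5),z)
np.set_printoptions(precision=4,suppress=True)
bl,br=t(50,362,.018),t(537,475,.018);d=bl-br;yaw=np.arctan2(-d[0],d[1]);print("base",bl,br,np.linalg.norm(d),yaw)
# base front mid = stand x -115
for n,q in dict(L=[(37,438),(219,485),(32,460),(212,500)],R=[(326,481),(505,518),(320,503),(498,540)]).items():
    P=[t(*a,.065) for a in q];e=P[0]-P[1];print(n,np.array(P),np.mean(P,0),"w",np.linalg.norm(e),np.arctan2(-e[0],e[1]))
yw=yaw;X=np.array([np.cos(yw),np.sin(yw)]);Y=np.array([-X[1],X[0]])
o=(bl+br)[:2]/2+.115*X;print("origin",o)
for n,q in dict(L=[(338,378),(352,382),(482,278),(468,270)],R=[(508,205),(525,208),(632,125),(618,117)]).items():
    P=[s(*a,.065) for a in q];print("side",n,np.array(P),np.mean(P,0))
for n,q in dict(L=[(37,438),(219,485),(32,460),(212,500)],R=[(326,481),(505,518),(320,503),(498,540)]).items():
    c=np.mean([t(*a,.065) for a in q],0)[:2]-o;print(n,c@X,c@Y)
print("jar",onz("top",(286,281),.05))
print("brimL",t(100,280,.034),t(250,313,.034),"brimR",t(383,320,.034),t(533,350,.034))
```

```text
base [0.6427 0.2388 0.018 ] [ 0.5872 -0.0222  0.018 ] 0.26678675888090225 -0.20961551514519516
L [[0.5942 0.2357 0.065 ]
 [0.5718 0.1414 0.065 ]
 [0.5827 0.2378 0.065 ]
 [0.564  0.1447 0.065 ]] [0.5782 0.1899 0.065 ] w 0.09697275822694422 -0.2324020476611712
R [[ 0.5751  0.0868  0.065 ]
 [ 0.558  -0.0048  0.065 ]
 [ 0.5637  0.0895  0.065 ]
 [ 0.5467 -0.0014  0.065 ]] [0.5608 0.0425 0.065 ] w 0.09313154923101817 -0.18414374349915003
origin [0.7275 0.0844]
side L [[0.5916 0.2399 0.065 ]
 [0.5849 0.2403 0.065 ]
 [0.5634 0.1501 0.065 ]
 [0.5718 0.1466 0.065 ]] [0.5779 0.1942 0.065 ]
side R [[ 0.5754  0.0907  0.065 ]
 [ 0.567   0.0902  0.065 ]
 [ 0.5456  0.0021  0.065 ]
 [ 0.5547 -0.0027  0.065 ]] [0.5607 0.0451 0.065 ]
L -0.1679733420817603 0.07217717412801938
R -0.1542636493314728 -0.07557604439301524
jar [0.5118 0.1271 0.05  ]
brimL [0.6845 0.2115 0.034 ] [0.6682 0.1312 0.034 ] brimR [0.6658 0.0608 0.034 ] [ 0.6513 -0.0185  0.034 ]
```

```bash
python3 -m jog '[{"linear":[-3,0,2.9],"yaw":0.12},{"linear":[-6.6,0,6.2],"yaw":0.24},{"linear":[-10,0,9.4],"yaw":0.36},{"linear":[-13.6,0,12.8],"yaw":0.48},{"linear":[-17,0,16],"yaw":0.583}]' 0 20
python3 - <<'E'
from h import *
o=r.observe();print(o["ee_pos"],o["ee_rot"],o["q"],o["force"])
def g(P):
    R=cv2.Rodrigues(np.zeros(3))[0]
    from scipy.spatial.transform import Rotation as Q
    return (Q.from_euler("xyz",o["ee_rot"]).as_matrix().T@(np.array(P)-o["ee_pos"])*100).round(1)
print(g([.607,.185,.245]))
E
```

```text
time_s: 0.6
ee_pos: [0.3537, -0.4543, 0.2444]
ee_rot: [-1.572, 0.002, -1.781]
force: [0.1, -0.2, -0.7]
gripper_width: 0.0123
[ 0.35368704 -0.45426745  0.24441705] [-1.57199594e+00  1.73182013e-03 -1.78066463e+00] [ 0.70371402  0.42438127  0.15038869  1.95401582 -0.08959514  0.77144177
 -0.87528791] [ 0.0512063  -0.2280374  -0.65714926]
[-67.8   0.   11.5]
```

```bash
python3 -m jog '[{"linear":[-4.8,0,0.8]},{"linear":[-9.6,0,1.6]},{"linear":[-14.4,0,2.4]},{"linear":[-19.2,0,3.2]},{"linear":[-24,0,4]}]'
python3 -m jog '[{"linear":[-4.8,0,0.8]},{"linear":[-9.6,0,1.6]},{"linear":[-14.4,0,2.4]},{"linear":[-19.2,0,3.2]},{"linear":[-24,0,4]}]'
cat >> h.py <<'E'
def g(P):
    from scipy.spatial.transform import Rotation as Q
    o=r.observe()
    print("q",o["q"].round(2),"to go",(Q.from_euler("xyz",o["ee_rot"]).as_matrix().T@(np.array(P)-o["ee_pos"])*100).round(1))
E
python3 -c "
from h import *
g([.607,.185,.12])"
```

```text
q [ 0.7   0.42  0.15  1.95 -0.09  0.77 -0.88] to go [-67.8  12.5  11.5]$[0]: bad value
$[0]: bad value
```

```bash
python3 -m jog '[{"linear":[-4.8,0,0.8],"yaw":0},{"linear":[-9.6,0,1.6],"yaw":0},{"linear":[-14.4,0,2.4],"yaw":0},{"linear":[-19.2,0,3.2],"yaw":0},{"linear":[-24,0,4],"yaw":0}]'
python3 -m jog '[{"linear":[-4.8,0,0.8],"yaw":0},{"linear":[-9.6,0,1.6],"yaw":0},{"linear":[-14.4,0,2.4],"yaw":0},{"linear":[-19.2,0,3.2],"yaw":0},{"linear":[-24,0,4],"yaw":0}]'
python3 -c "
from h import *
g([.607,.185,.12])"
```

```text
time_s: 1.1
ee_pos: [0.4431, -0.2259, 0.2447]
ee_rot: [-1.572, 0.002, -1.781]
force: [1.3, 0.1, 0.3]
gripper_width: 0.0002
time_s: 1.6
ee_pos: [0.5325, 0.0025, 0.2451]
ee_rot: [-1.572, 0.002, -1.781]
force: [-0.3, -0.8, -1.0]
gripper_width: -0.0
q [-0.17  0.37  0.09  2.04 -0.05  0.73 -1.84] to go [-19.4  12.5   3.5]
```

```bash
python3 -m jog '[{"linear":[-4.5,0,0.8],"yaw":0},{"linear":[-9,0,1.6],"yaw":0},{"linear":[-13.5,0,2.4],"yaw":0},{"linear":[-17.5,0,3.2],"yaw":0},{"linear":[-19.4,0,3.5],"yaw":0}]'
python3 -m jog '[{"linear":[0,3.5,0],"yaw":0},{"linear":[0,7,0],"yaw":0},{"linear":[0,10,0],"yaw":0},{"linear":[0,12.5,0],"yaw":0},{"linear":[0,12.5,0],"yaw":0}]'
python3 - <<'E'
from h import *
g([.607,.185,.052])
a=r.get_image("top")[130:280,225:390,::-1];b=r.get_image("side")[130:330,180:380,::-1]
a=cv2.resize(a,(400,364),interpolation=cv2.INTER_CUBIC);b=cv2.resize(b,(364,364),interpolation=cv2.INTER_CUBIC)
cv2.imwrite("pics/c1.png",cv2.convertScaleAbs(np.hstack([a,b]),alpha=1.5))
E
```

```text
time_s: 2.1
ee_pos: [0.6077, 0.1895, 0.2448]
ee_rot: [-1.572, 0.003, -1.777]
force: [0.8, 0.9, 0.1]
gripper_width: 0.0001
time_s: 2.6
ee_pos: [0.6055, 0.1886, 0.1164]
ee_rot: [-1.578, -0.001, -1.777]
force: [-0.8, -0.0, -0.1]
gripper_width: -0.0
q [-0.42  0.65  0.05  1.91 -0.06  0.58 -2.11] to go [0.3 6.4 0.3]
```

View pics/c1.png

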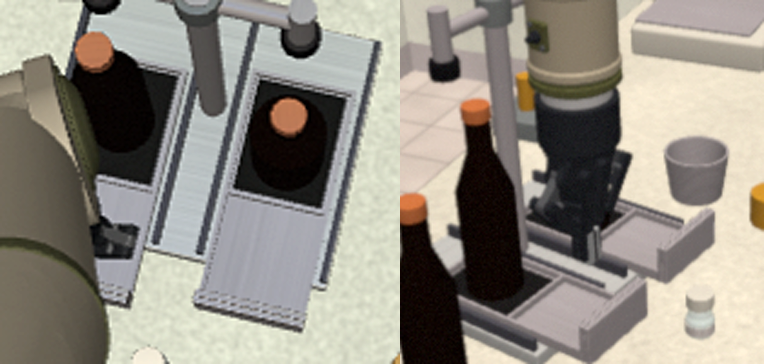

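The fingers are over the left pocket, between the lip and the brim, and the wrist clears the bottle. Lowering.

```bash
python3 -m jog '[{"linear":[0,3,0],"yaw":0},{"linear":[0.3,5,0],"yaw":0},{"linear":[0.3,6.4,0],"yaw":0},{"linear":[0.3,6.4,0],"yaw":0}]'
python3 -m jog '[{"linear":[0,0,-0.8],"yaw":0},{"linear":[0,0,-1.3],"yaw":0},{"linear":[0,0,-1.8],"yaw":0},{"linear":[0,0,-2.3],"yaw":0},{"linear":[0,0,-2.3],"yaw":0}]'
```

```text
time_s: 3.1
ee_pos: [0.6066, 0.1863, 0.0555]
ee_rot: [-1.574, 0.002, -1.777]
force: [0.3, -0.9, 0.1]
gripper_width: -0.0002
time_s: 3.6
ee_pos: [0.5832, 0.1915, 0.0561]
ee_rot: [-1.575, 0.002, -1.777]
force: [0.2, -0.1, 0.9]
gripper_width: -0.0002
```

```bash
python3 -m jog '[{"linear":[0,0.1,-0.6],"yaw":0},{"linear":[0,0.2,-1.2],"yaw":0},{"linear":[0,0.3,-1.8],"yaw":0},{"linear":[0,0.3,-2.4],"yaw":0},{"linear":[0,0.3,-3],"yaw":0}]'
python3 - <<'E'
from h import *
g([.607,.185,.052])
a=r.get_image("top")[130:280,225:390,::-1];b=r.get_image("side")[130:330,180:380,::-1]
a=cv2.resize(a,(400,364),interpolation=cv2.INTER_CUBIC);b=cv2.resize(b,(364,364),interpolation=cv2.INTER_CUBIC)
cv2.imwrite("pics/c2.png",cv2.convertScaleAbs(np.hstack([a,b]),alpha=1.5))
E
```

```text
time_s: 4.1
ee_pos: [0.5531, 0.1979, 0.053]
ee_rot: [-1.575, 0.002, -1.777]
force: [2.1, -0.2, -1.3]
gripper_width: -0.0002
q [-0.47  0.71  0.04  2.05 -0.08  0.38 -2.14] to go [0.2 0.1 5.5]
```

View pics/c2.png

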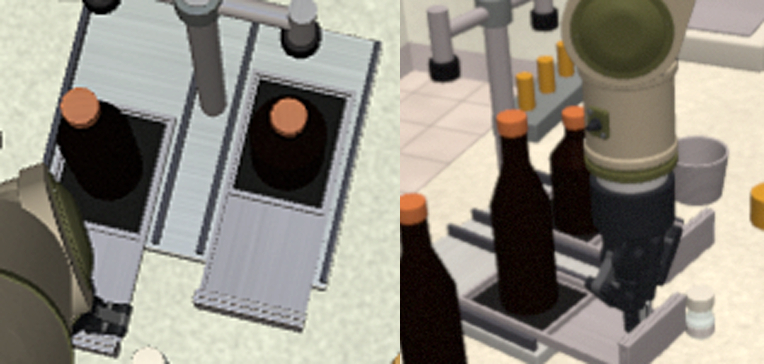

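The tray is following, with its bottle upright.

```bash
python3 -m jog '[{"linear":[0,0,-0.6],"yaw":0},{"linear":[0,0,-1.2],"yaw":0},{"linear":[0,0,-1.8],"yaw":0},{"linear":[0,0,-2.3],"yaw":0},{"linear":[0,0,-2.6],"yaw":0}]'
python3 -m jog '[{"linear":[0,0,-0.3],"yaw":0},{"linear":[0,0,-0.6],"yaw":0},{"linear":[0,0,-0.9],"yaw":0}]'
python3 -c "
from h import *
o=r.observe();print(o['q'],o['force'])"
```

```text
time_s: 4.7
ee_pos: [0.526, 0.2034, 0.0531]
ee_rot: [-1.577, 0.001, -1.775]
force: [1.3, -0.5, -0.6]
gripper_width: 0.0001
time_s: 5.0
ee_pos: [0.5171, 0.2053, 0.0531]
ee_rot: [-1.577, 0.001, -1.776]
force: [1.7, -1.3, -1.5]
gripper_width: -0.0003
[-0.5044301   0.68815564  0.0399433   2.12337867 -0.09062361  0.33581119
 -2.16339604] [ 1.66124403 -1.273823   -1.46150006]
```

```bash
for i in 1; do python3 -m jog '[{"linear":[0,0,-0.2],"yaw":0},{"linear":[0,0,-0.4],"yaw":0},{"linear":[0,0,-0.5],"yaw":0}]'; done
python3 -m jog '[{"linear":[0,0,-0.2],"yaw":0},{"linear":[0,0,-0.4],"yaw":0},{"linear":[0,0,-0.5],"yaw":0}]'
```

```text
time_s: 5.3
ee_pos: [0.5135, 0.2061, 0.0532]
ee_rot: [-1.574, 0.002, -1.776]
force: [7.5, -2.1, -6.8]
gripper_width: -0.0001
time_s: 5.6
ee_pos: [0.5134, 0.2061, 0.0534]
ee_rot: [-1.566, 0.004, -1.779]
force: [17.4, -5.6, -11.6]
gripper_width: 0.0002
```

The tray reached its outer stop at x 0.5135, with force rising to 17 N. I'll back off and rise.

```bash
python3 -m jog '[{"linear":[0,0,0.5],"yaw":0},{"linear":[0,0,1.2],"yaw":0},{"linear":[0,-2.5,1.5],"yaw":0},{"linear":[0,-6,1.5],"yaw":0},{"linear":[0,-9,1.5],"yaw":0}]'
python3 - <<'E'
from h import *
g([.512,.054,.14])
o=r.observe();print(o["force"],o["q"])
cv2.imwrite("pics/t3.png",r.get_image("top")[:,:,::-1])
E
```

```text
time_s: 6.1
ee_pos: [0.5272, 0.2026, 0.1445]
ee_rot: [-1.568, 0.003, -1.779]
force: [0.5, 0.6, 0.5]
gripper_width: 0.0001
q [-0.52  0.54  0.07  2.07 -0.08  0.53 -2.17] to go [14.9  0.4  1.6]
[0.5358523  0.56592712 0.53012473] [-0.51717343  0.54487222  0.07219583  2.06500424 -0.07556781  0.52967565
 -2.16916395]
```

```bash
python3 -m jog '[{"linear":[4,0,0.5],"yaw":0},{"linear":[8,0,1],"yaw":0},{"linear":[12,0,1.4],"yaw":0},{"linear":[14.9,0,1.6],"yaw":0},{"linear":[14.9,0,1.6],"yaw":0}]'
python3 - <<'E'
from h import *
g([.512,.054,.055])
cv2.imwrite("pics/t4.png",np.vstack([cv2.resize(r.get_image("top")[120:320,200:420,::-1],(440,400)),]))
b=r.get_image("side")[130:330,180:400,::-1]
cv2.imwrite("pics/c4.png",np.hstack([cv2.imread("pics/t4.png")[:, :400],cv2.resize(b,(400,400))]))
E
```

```text
time_s: 6.65
ee_pos: [0.5124, 0.0496, 0.1479]
ee_rot: [-1.565, 0.005, -1.785]
force: [0.8, 0.1, -0.1]
gripper_width: 0.0001
q [-0.24  0.49  0.04  2.17 -0.05  0.47 -1.94] to go [-0.4  9.3 -0.2]
```

View pics/c4.png

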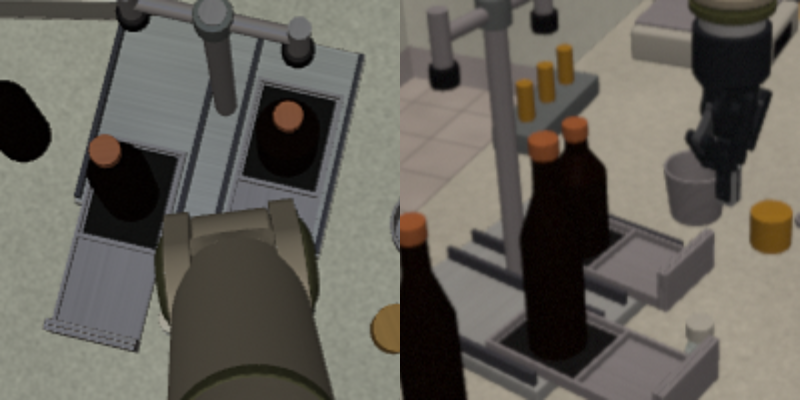

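Left tray is out with the longneck upright. Lowering in front of the right lip, then pushing.

```bash
python3 -m jog '[{"linear":[-0.3,3,-0.2],"yaw":0},{"linear":[-0.3,6,-0.2],"yaw":0},{"linear":[-0.3,8.3,-0.2],"yaw":0},{"linear":[-0.3,9.3,-0.2],"yaw":0},{"linear":[-0.3,9.3,-0.2],"yaw":0}]'
python3 -m jog '[{"linear":[0,0,0.8],"yaw":0},{"linear":[0,0,1.4],"yaw":0},{"linear":[0,0,2],"yaw":0},{"linear":[0,0,2.6],"yaw":0},{"linear":[0,0,3.1],"yaw":0}]'
python3 -m jog '[{"linear":[0,0,0.5],"yaw":0},{"linear":[0,0,1],"yaw":0},{"linear":[0,0,1.5],"yaw":0},{"linear":[0,0,1.9],"yaw":0},{"linear":[0,0,2.2],"yaw":0}]'
```

```text
time_s: 7.25
ee_pos: [0.5124, 0.0586, 0.0538]
ee_rot: [-1.566, 0.007, -1.779]
force: [0.5, 0.2, 0.8]
gripper_width: -0.0002
time_s: 7.75
ee_pos: [0.5437, 0.0521, 0.0544]
ee_rot: [-1.565, 0.007, -1.779]
force: [0.7, 0.2, -0.2]
gripper_width: -0.0001
time_s: 8.25
ee_pos: [0.5655, 0.0473, 0.0545]
ee_rot: [-1.565, 0.007, -1.779]
force: [-1.3, -0.1, 0.5]
gripper_width: -0.0
```

```bash
python3 -m jog '[{"linear":[0,0,0.3],"yaw":0},{"linear":[0,0,0.6],"yaw":0},{"linear":[0,0,0.8],"yaw":0}]'
python3 -m jog '[{"linear":[0,0,0.2],"yaw":0},{"linear":[0,0,0.4],"yaw":0},{"linear":[0,0,0.5],"yaw":0}]'
```

```text
time_s: 8.55
ee_pos: [0.568, 0.0466, 0.0541]
ee_rot: [-1.576, 0.005, -1.778]
force: [-18.8, 5.2, 13.6]
gripper_width: -0.0004
time_s: 8.85
ee_pos: [0.568, 0.0465, 0.0537]
ee_rot: [-1.585, 0.003, -1.776]
force: [-17.3, 5.8, 14.1]
gripper_width: 0.0002
```

The right tray stopped with force rising to 19 N. The two stop positions differ by 85.9 mm along the stand, plus 2×17 mm finger and lip offset, which gives 120 mm as specified. Backing off and checking.

```bash
python3 -m jog '[{"linear":[0,0,-1],"yaw":0},{"linear":[0,0,-3],"yaw":0},{"linear":[0,-3,-4],"yaw":0},{"linear":[0,-7,-4],"yaw":0},{"linear":[0,-11,-4],"yaw":0}]'
python3 -m jog '[{"linear":[4,-1,-1],"yaw":0},{"linear":[8,-3,-1.5],"yaw":0},{"linear":[12,-5,-2],"yaw":0},{"linear":[16,-6,-2],"yaw":0},{"linear":[20,-6,-2],"yaw":0}]'
python3 -m jog '[{"linear":[4,0,0],"yaw":0},{"linear":[8,0,0],"yaw":0},{"linear":[12,0,0],"yaw":0},{"linear":[12,0,0],"yaw":0},{"linear":[12,0,0],"yaw":0}]'
python3 - <<'E'
import cv2
import numpy as np
from h import r
a=r.get_image("top")[60:380,120:460,::-1];b=r.get_image("side")[100:420,140:480,::-1]
cv2.imwrite("pics/c5.png",cv2.convertScaleAbs(cv2.resize(np.hstack([a,b]),(800,376),interpolation=cv2.INTER_CUBIC),alpha=1.4))
cv2.imwrite("pics/t5.png",r.get_image("top")[:,:,::-1])
d=cv2.absdiff(cv2.imread("pics/t5.png"),cv2.imread("pics/top0.png")).max(2)
for n,(x,y) in dict(jar=(286,281),cup=(413,233),weight=(398,284),span=(400,325),brush=(158,270),sa=(150,180),sb=(204,178)).items(): print(n,d[y-22:y+22,x-22:x+22].max(), (d[y-14:y+14,x-14:x+14]>40).sum())
E
```

```text
time_s: 9.35
ee_pos: [0.5301, 0.054, 0.1653]
ee_rot: [-1.585, 0.003, -1.776]
force: [0.3, 0.3, 0.5]
gripper_width: 0.0001
time_s: 9.85
ee_pos: [0.4712, -0.1399, 0.2268]
ee_rot: [-1.581, 0.003, -1.776]
force: [0.9, -0.6, -1.2]
gripper_width: -0.0001
time_s: 10.35
ee_pos: [0.4466, -0.2583, 0.2264]
ee_rot: [-1.58, 0.003, -1.779]
force: [-0.1, 1.8, 0.7]
gripper_width: -0.0003
jar 118 20
cup 6 0
weight 6 0
span 6 0
brush 6 0
sa 7 0
sb 6 0
```

View pics/c5.png

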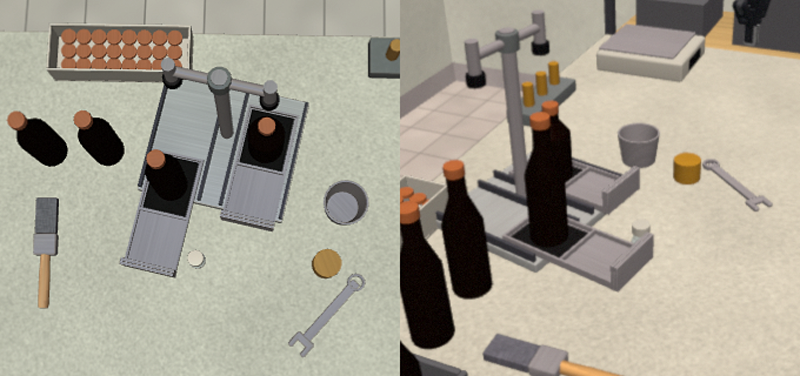

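Both trays look right, the bottles stand and the other objects are in place. One numeric check of the lips and the jar, then hand-in.

Run:
```python
from h import *
A=cv2.imread("pics/top0.png");B=cv2.imread("pics/t5.png")
f=lambda I:[c.round(2) for c in [np.array(cv2.minMaxLoc(cv2.matchTemplate(I,A[272:290,277:296],cv2.TM_CCOEFF_NORMED))[3])+0.]]
print("jar",f(A),f(B))
X=np.array([.979,-.204]);c=.01705
print("pred px L",pix("top",[.5135-c*X[0],.2061-c*X[1],.065]),"R",pix("top",[.568+c*X[0],.0465+c*X[1],.065]))
cv2.imwrite("pics/c6.png",cv2.convertScaleAbs(cv2.resize(B[180:310,215:365],None,fx=4,fy=4,interpolation=cv2.INTER_CUBIC),alpha=1.5))
```

```text
jar [array([277., 272.])] [array([277., 272.])]
pred px L [244.53117323 286.81296069] R [327.67914825 245.64906834]
```

View pics/c6.png

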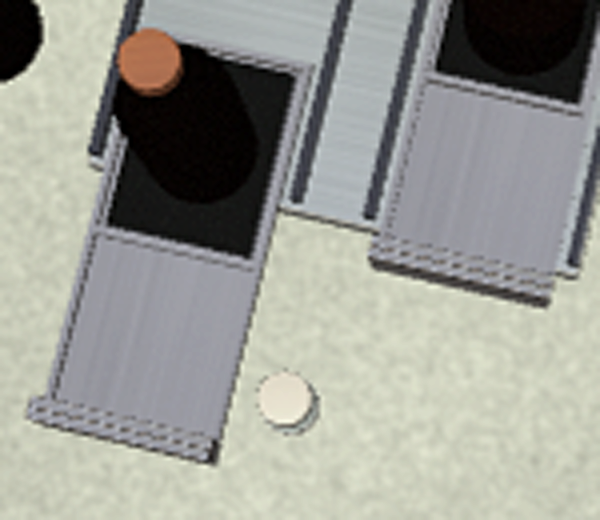

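Run:
```python
from h import *
np.set_printoptions(precision=4,suppress=True)
t=lambda x,y,z:onz("top",(215+(x+.5)/4-.5,180+(y+.5)/4-.5),z)[:2]
X=np.array([.979,-.204]);Y=np.array([.204,.979])
for n,q in dict(L=[(35,397),(218,440),(27,416),(212,457)],R=[(377,243),(556,283),(370,262),(548,299)]).items():
    P=np.array([t(*a,.065) for a in q]);m=P.mean(0);print(n,m,"X",m@X,"Y",m@Y)
print("base edge X",[t(*a,.018)@X for a in [(283,209),(372,231),(577,276),(93,165)]])
print("touch L lip X",np.array([.5135,.2061])@X-.017,"R",np.array([.568,.0465])@X+.017)
```

```text
L [0.4975 0.208 ] X 0.44462303706568085 Y 0.3051213779602263
R [0.5809 0.0376] X 0.5610014295236128 Y 0.15535349592375658
base edge X [np.float64(0.5789228148137263), np.float64(0.5780156851735042), np.float64(0.5788962741082262), np.float64(0.5793113584263391)]
touch L lip X 0.4436720999999999 R 0.5635859999999999
```

Touch puts the lips 119.9 mm apart, vision 116.4 mm, which is slightly more than my picking error. There is plenty of time, so I'll push the right tray again, a little firmer, and compare pictures before and after.

```bash
python3 -m jog '[{"linear":[-4,0,0],"yaw":0},{"linear":[-8,0,0],"yaw":0},{"linear":[-12,0,0],"yaw":0},{"linear":[-16,0,1],"yaw":0},{"linear":[-20,1,1.5],"yaw":0}]'
python3 -m jog '[{"linear":[-4,2,0.3],"yaw":0},{"linear":[-8,3.5,0.5],"yaw":0},{"linear":[-12,5,0.5],"yaw":0},{"linear":[-12,5,0.5],"yaw":0}]'
python3 -c "
from h import *
g([.53,.054,.053])"
```

```text
time_s: 11.0
ee_pos: [0.5037, -0.0603, 0.218]
ee_rot: [-1.577, 0.004, -1.772]
force: [0.6, -0.3, 0.2]
gripper_width: 0.0002
time_s: 11.4
ee_pos: [0.5322, 0.0644, 0.1667]
ee_rot: [-1.579, 0.006, -1.762]
force: [-0.5, -0.4, -0.4]
gripper_width: -0.0001
q [-0.24  0.49  0.03  2.1  -0.04  0.56 -1.94] to go [ 1.1 11.4  0.1]
```

```bash
python3 -m jog '[{"linear":[1,3,-0.5],"yaw":-0.014},{"linear":[1.6,6,-0.5],"yaw":0.014},{"linear":[1.6,9,-0.3],"yaw":0.014},{"linear":[1.6,11.4,0],"yaw":0.014},{"linear":[1.6,11.4,0],"yaw":0.014}]'
python3 -m jog '[{"linear":[0,0,0.8],"yaw":0},{"linear":[0,0,1.6],"yaw":0},{"linear":[0,0,2.4],"yaw":0},{"linear":[0,0,3],"yaw":0},{"linear":[0,0,3.5],"yaw":0}]'
python3 -m jog '[{"linear":[0,0,0.4],"yaw":0},{"linear":[0,0,0.8],"yaw":0},{"linear":[0,0,1.1],"yaw":0},{"linear":[0,0,1.1],"yaw":0}]'
```

```text
time_s: 11.9
ee_pos: [0.5271, 0.0501, 0.0504]
ee_rot: [-1.583, 0.005, -1.774]
force: [-0.7, 0.4, 0.2]
gripper_width: 0.0001
time_s: 12.4
ee_pos: [0.5624, 0.0429, 0.0506]
ee_rot: [-1.582, 0.006, -1.775]
force: [-0.7, 0.4, -0.1]
gripper_width: 0.0001
time_s: 12.8
ee_pos: [0.5668, 0.0416, 0.0501]
ee_rot: [-1.594, 0.003, -1.773]
force: [-16.8, 4.0, 11.8]
gripper_width: -0.0001
```

Same hard stop, within 0.2 mm. Back off and compare.

```bash
python3 -m jog '[{"linear":[0,0,-0.6],"yaw":0},{"linear":[0,0,-2.5],"yaw":0},{"linear":[0,-3,-4],"yaw":0},{"linear":[0,-7,-4],"yaw":0},{"linear":[0,-11,-4],"yaw":0}]'
python3 -m jog '[{"linear":[4,-1,-1],"yaw":0},{"linear":[8,-3,-1.5],"yaw":0},{"linear":[12,-5,-2],"yaw":0},{"linear":[16,-6,-2],"yaw":0},{"linear":[20,-6,-2],"yaw":0}]'
python3 -m jog '[{"linear":[4,0,0],"yaw":0},{"linear":[8,0,0],"yaw":0},{"linear":[12,0,0],"yaw":0},{"linear":[12,0,0],"yaw":0},{"linear":[12,0,0],"yaw":0}]'
python3 - <<'E'
from h import *
B=cv2.imread("pics/t5.png");C=np.ascontiguousarray(r.get_image("top")[:,:,::-1]);cv2.imwrite("pics/t7.png",C)
d=cv2.absdiff(B,C).max(2);print("changed px stand",(d[70:310,130:440]>25).sum(),"max",d[70:310,130:440].max())
for n,(x0,x1,y0,y1) in dict(R=(305,360,230,262),L=(220,275,270,300)).items():
    g1,g2=[np.float32(cv2.cvtColor(I[y0:y1,x0:x1],6)) for I in(B,C)];print(n,cv2.phaseCorrelate(g1,g2))
o=r.observe();print(o["time_s"],np.abs(o["joint_velocities"]).max(),o["force"]);print(r.sign_off())
E
```

```text
time_s: 13.3
ee_pos: [0.5293, 0.0488, 0.162]
ee_rot: [-1.595, 0.003, -1.773]
force: [0.7, 0.9, 0.3]
gripper_width: 0.0001
time_s: 13.8
ee_pos: [0.4713, -0.1454, 0.2238]
ee_rot: [-1.591, 0.003, -1.773]
force: [0.6, -0.1, -0.6]
gripper_width: -0.0
time_s: 14.3
ee_pos: [0.4468, -0.2638, 0.2234]
ee_rot: [-1.591, 0.003, -1.775]
force: [-0.1, 0.7, -0.2]
gripper_width: 0.0001
changed px stand 0 max 6
R ((0.021668049895353647, 0.015571893348171884), 0.9991519136975209)
L ((0.0015913911922140755, -0.00945117632858583), 0.9980791540940602)
14.35 0.025371322179940925 [ 0.532426   -0.02871519  0.06863636]
the job is handed in; nothing more can be done
None
```

I hooked the shut fingertips behind the left lip and drew the longneck's tray out to its stop. Then I pushed the stubby's tray home from the front. The job was handed in at 14.35 s.

- **Stops:** both trays ended on a hard stop, with the force rising to about 17–19 N. Measured by touch, the two lips are 119.9 mm apart along the stand, against the 120 mm expected. That figure assumes the fingertip is 22 mm thick.
- **Repeat push:** a second push on the right tray met the same stop within 0.2 mm, and the pictures before and after show no movement.
- **Bottles and other objects:** in the last pictures both bottles stand on their trays. The jar, cup, weight, spanner, brush and spare bottles have not moved, and the arm is clear of everything.
- **Disagreements:** reading the lip edges from the top picture gave 116.4 mm between the lips. I put this down to picking error of about 2 mm a lip and trusted the repeated touch. The picture's base front edge also lies about 14 mm from where the given base size would put it. I can't explain that, so I did not use it to set the travel.

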